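# Hang the pump controller on its keyhole stud and tug-test it

### The arm

A 6-joint arm with a two-finger parallel gripper is mounted at the origin on a cart in front of the work surface, level with it; the furniture and walls round the work are solid. World frame = base frame: x ahead of the robot, y to its left, z up, the work surface at z = 0. Lengths are in m, angles in degrees, forces in N, time in s.
With the tool pointing down it reaches from about 0.3 to 0.75 m from the base axis. Payload 8.5 kg.
Tool frame: the origin (TCP) lies midway between the tips of the shut fingers; the grasp point (between the pads) lies 19 mm behind it; y points along the fingers, z is the direction in which the jaws open and shut, and the axes are right-handed (so a half turn about y gives the same grasp; the last joint's range is limited). The gripper opens to 85 mm and grips with 20 to 120 N. Pads are 22 mm wide; open, the fingers measure 114 mm over their backs; the gripper's body (76 mm by 85 mm) begins 54 mm behind the grasp point. The pads swing forward as they close: fully open they stand 13 mm farther back than shut.
Start: joints at [-81.434, 21.807, 74.336, -0, 83.858, -12.336], TCP at [0.196, -0.514, 0.231] pointing down, gripper open.
Joint ranges: [-178.18, 178.18], [-50.72, 133.34], [12.68, 142.11], [-81.47, 261.47], [9.98, 163.14], [-165.26, 165.26]. Speed limits (degrees/s): [136.94, 136.94, 180, 180, 180, 180].

### API

Orientations are given as a 3x3 rotation matrix whose columns are the frame's x, y, z axes.
In Python, from rig import status, imaging, job gives the robot as it stands. The module is installed in compiled form; this text tells all that it offers.
- The arm moves only by the tool jog_arm, never from a script. Its argument "rows" is a list of rows, each an object of numbers: "hand": the opening, from 0 (shut) to 1 (fully open); "dx", "dy", "dz": the shift along the tool's x, y, z in cm; "ax", "ay", "az": the turn, a rotation vector about the tool's x, y, z in degrees. In form: [{"hand": .., "dx": .., "dy": .., "dz": .., "ax": .., "ay": .., "az": ..}, ...]. A call has exactly 5 rows; each row shifts and turns the commanded pose from where the row before left it, along the tool's axes as they then stand; what a row does not reach is not made up. A row lasts 1/12 s, in which the tool goes at most 41.7 mm and 7.16 degrees, less where a joint would pass 70% of its speed; a pose out of reach is approached as far as the arm can. A call is refused whole if a number of a shift passes 4.17 or a number of a turn 7.16, either way. A call with a gripper value outside its range is refused whole. The fingers move at their own pace and stop on an object; "newtons" is the grip in N (left out, the last holds). Time passes only in rows, so rows that do not move let the fingers close, or fill a call up. It gives the time, the measured TCP pose, the force and the opening at its end, in the units of the state.
- status.observe(): the state, without advancing time (a new reading comes with each control period).
- imaging.get_image(name): name is "scene" or "top"; returns the picture (384x512x3 uint8, red, green, blue); there is no depth.
- imaging.camera_model(name): a dict with "K" (3x3 intrinsics, pixels), "position" and "rotation" of the camera in the world. Camera axes: x right, y down, z forward; pixel columns grow to the right and rows downward; lengths in m; the calibration is good to about 2 mm. A picture is of the moment at which its call begins. camera_model takes no time and is no camera call.
- job.close_job(): hands the job in, once; it reports no verdict.
The state is a dict: "time_s": time; "q": joint angles; "qvel": joint speeds; "joint_efforts": joint torques, N m; "position": TCP position; "tool_rot": TCP orientation; "ft_force": force on the tool from outside, world axes, zero at the start; "wrist_torque": the same for the moment, N m; "grip_width": finger opening in m.
Only numpy, scipy, OpenCV 4.12 (cv2) and the standard library are available. Lean on these libraries where they do the work, as an engineer would, in place of code of your own. Each camera call takes 0.05 s, during which the arm holds its last target.

### The job

Get the pump controller off the bench, where it would be splashed, and hang it on the post by the keyhole in its back: wide hole over the head of the stud, back flush against the post, then slide it down until it rests on the stud. Before letting go, tug it down gently, with about 10 N for half a second, to make sure that it is held; neither press nor pull hard enough to strain the stud or the post (25 N at the very most). Leave it hanging upright, flat against the post, and the other things on the bench where they are.

Things in the scene. Friction and masses are not known exactly. Their poses are not given: they have to be found in the camera images.
- controller: Pump controller, 0.18 to 0.34 kg: upright plastic box, white front, grey back; 60 mm wide (y), 40 deep (x), 108 high (z), standing loose. Origin: centre of its underside. -x is the front (display, keys, knob); +x is the back at x = 20, with a keyhole at y = 0 in a plate 4 mm thick (x = 16 to 20), 8 mm hollow behind. The rest of the back is plain.
- controller_entry (a point): Centre of the keyhole's wide entry hole, on the back's outer plane (20, 0, 66 mm in the controller); axes as the controller's. The hole is eight-sided, 19 mm across; its upper shoulders slope at 45 degrees into the slot above it.
- controller_seat (a point): Where the axis of the stud's shank lies when the controller hangs (18, 0, 85 mm in the controller), in the keyhole's slot: 8.5 mm wide, its closed top at 88 mm. With the stud's head through the entry hole and the back against the post, the controller slides down 19 mm until the slot's top rests on the shank.
- post: Fixed aluminium T-slot post, 40 x 40 mm, top at z = 212 mm, on a fixed grey base plate (top at 16 mm, reaching 45 mm in front) on rubber feet. Origin: on the bench under the middle of the post's front face (plane x = 0); x points into the post, z up. A steel stud stands out of the front along -x at y = 0: shank 6 mm thick, button head 14 mm across, 6 to 10.5 mm in front of the face.
- post_slot (a point): On the post's front face, 184 mm above the bench; axes as the post's. The stud was clamped in the slot by hand, and its height is NOT measured: its axis lies up to 18 mm above or below this point, different each time. See it in the pictures or find it by feel. Rubber-mounted: it gives 1.5 mm under 10 N down, and the post rocks back 2 mm under a 10 N push. Strained at 25 N.
- screwdriver: Bystander: screwdriver, 200 mm long, lying. Origin: centre of its underside.
- marker: Bystander: marker pen, 131 mm long, lying. Origin: centre of its underside.
- timer: Bystander: flat white timer, 62 x 62 x 22 mm. Origin: centre of its underside.
- stopper: Bystander: rubber stopper, 36 mm across, 26 mm high. Origin: centre of its underside.
- buffer_7: Bystander: white bottle, 60 mm across, 118 mm high. Origin: centre of its underside.
- vial_4: Bystander: capped vial, 25 mm across, 65 mm high, standing. Origin: centre of its underside.
- pliers: Bystander: pliers, 165 mm long, lying. Origin: centre of its underside.
Not all that is in view belongs to the job. Leave any purple or turquoise look-alike of the controller alone.

How it is judged:
By the outcome, as a careful person would: the job done as asked, in the order asked, and still so for the second after the job is handed in, with the robot touching nothing.
It also fails if it takes over 59 s, if anything falls off the work surface, if the arm or the gripper's body presses on something with over 40 N, if the wrist force passes 120 N, or if a joint passes its speed limit or range.

## Working session

There is one attempt and no reset: what is moved stays moved. The work goes in short steps, Python scripts to look and compute and a tool call to move; the robot and the scene stay as the last step left them, time stands still between calls to the robot, and variables do not carry over. Pictures are saved under pics/ and viewed, and the job is handed in when it is done.

Besides the shell and the picture viewer there is one more tool, called after "Call:" as name([rows], argument=value, ...), one row to a line, values as JSON. jog_arm: Moves the arm, as the interface text tells. Its arguments: {"type":"object","properties":{"rows":{"type":"array"},"newtons":{"type":"number"}},"required":["rows"]}

```bash
mkdir -p pics; python3 - <<'E'
from rig import status, imaging
import cv2, numpy as np
s=status.observe(); print({k:np.round(v,3).tolist() for k,v in s.items()})
for n in("scene","top"):
    im=imaging.get_image(n); cv2.imwrite(f"pics/{n}0.png",im[:,:,::-1])
    c=imaging.camera_model(n); print(n,{k:np.round(v,4).tolist() for k,v in c.items()})
E
```

```text
{'time_s': 0.0, 'q': [-81.434, 21.841, 74.386, -0.003, 83.856, -12.335], 'qvel': [0.049, -0.023, 0.061, 0.004, -0.054, -0.015], 'joint_efforts': [-0.002, -44.846, -23.128, -0.0, 0.005, -0.0], 'position': [0.196, -0.514, 0.231], 'tool_rot': [[-0.934, -0.0, 0.357], [-0.357, 0.001, -0.934], [-0.0, -1.0, -0.001]], 'ft_force': [-0.347, 0.023, 0.5], 'wrist_torque': [0.015, 0.022, 0.046], 'grip_width': 0.085}
scene {'K': [[461.688, 0.0, 255.5159], [0.0, 461.688, 190.324], [0.0, 0.0, 1.0]], 'position': [0.0446, 0.6506, 0.9076], 'rotation': [[-0.7641, -0.4531, 0.4591], [-0.6451, 0.5385, -0.5422], [-0.0016, -0.7105, -0.7037]]}
top {'K': [[400.1413, 0.0, 252.4044], [0.0, 400.1413, 188.0092], [0.0, 0.0, 1.0]], 'position': [0.5005, 0.0504, 1.0982], 'rotation': [[-0.0084, -0.9992, 0.0388], [-1.0, 0.0082, -0.0044], [0.0041, -0.0388, -0.9992]]}
```

View pics/scene0.png

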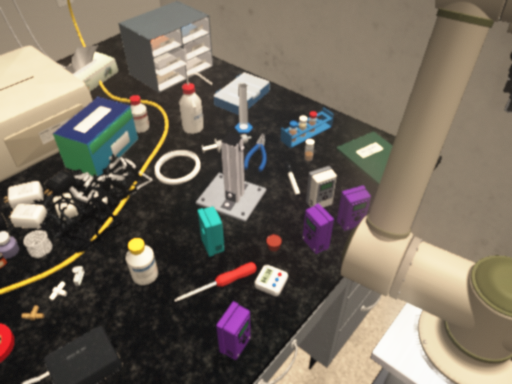

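View pics/top0.png

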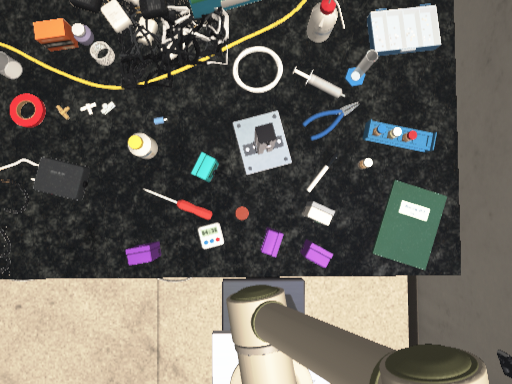

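The controller is the white/grey box at scene (322,187) and top (320,213). The post is at scene (233,180) and top (263,140). I'll zoom in on both.

```bash
python3 - <<'E'
import cv2, numpy as np
s=cv2.imread("pics/scene0.png"); t=cv2.imread("pics/top0.png")
a=cv2.resize(s[125:225,190:350],None,fx=5,fy=5,interpolation=cv2.INTER_CUBIC); cv2.imwrite("pics/z1.png",a)
b=cv2.resize(t[100:250,220:380],None,fx=4,fy=4,interpolation=cv2.INTER_CUBIC); b=cv2.resize(t[105:245,225:375],None,fx=4.2,fy=4.2,interpolation=cv2.INTER_CUBIC); cv2.imwrite("pics/z2.png",b)
E
```

```text
(no output)
```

View pics/z1.png

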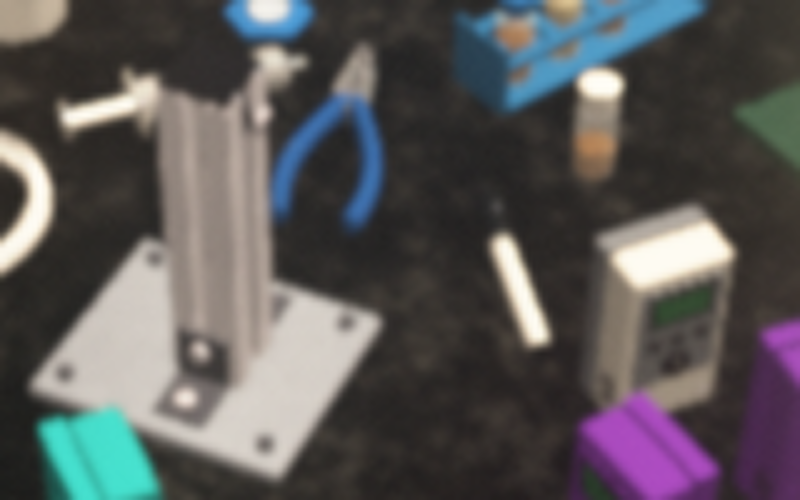

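View pics/z2.png

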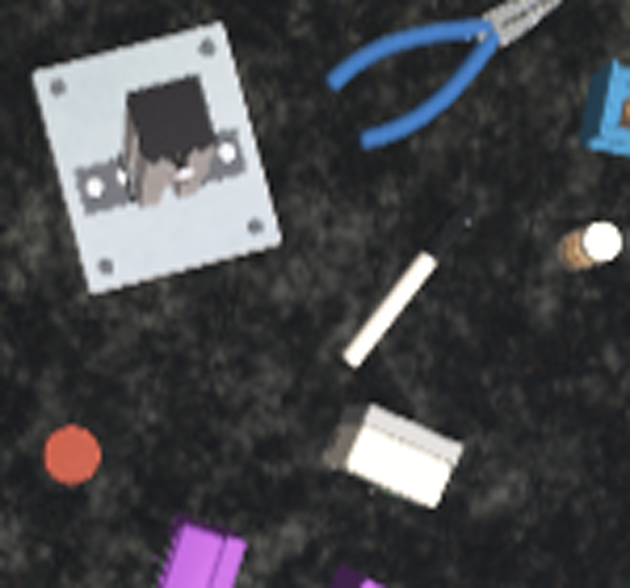

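```bash
cat > h.py <<'E'
import numpy as np, cv2
from rig import imaging, status
CM={n:imaging.camera_model(n) for n in("scene","top")}
def ray(n,px):
    c=CM[n]; d=np.array(c["rotation"])@np.linalg.inv(np.array(c["K"]))@np.array([px[0],px[1],1.]); return np.array(c["position"]),d
def onz(n,px,z):
    p,d=ray(n,px); return p+d*(z-p[2])/d[2]
def onplane(n,px,p0,nv):
    p,d=ray(n,px); return p+d*(np.dot(np.array(p0)-p,nv)/np.dot(d,nv))
def proj(n,P):
    c=CM[n]; q=np.array(c["K"])@np.array(c["rotation"]).T@(np.array(P)-np.array(c["position"])); return q[:2]/q[2]
def snap(n,name):
    im=imaging.get_image(n)[:,:,::-1].copy(); cv2.imwrite(f"pics/{name}.png",im); return im
E
python3 - <<'E'
from h import *
np.set_printoptions(precision=4,suppress=True)
t=cv2.imread("pics/top0.png")
Z=lambda x,y:(225+(x+.5)/4.2-.5,105+(y+.5)/4.2-.5)
print("base")
B=np.array([onz("top",Z(*p),.016) for p in[(35,72),(220,22),(280,242),(92,293)]]); print(B)
for i in range(4):
    d=B[(i+1)%4]-B[i]; print(np.linalg.norm(d),np.degrees(np.arctan2(d[1],d[0])))
print("posttop")
B=np.array([onz("top",Z(*p),.212) for p in[(128,92),(198,76),(215,150),(133,167)]]); print(B)
for i in range(4):
    d=B[(i+1)%4]-B[i]; print(np.linalg.norm(d),np.degrees(np.arctan2(d[1],d[0])))
# controller top
g=t.min(axis=2); m=np.zeros_like(g); roi=g[195:232,295:345]; m[195:232,295:345]=(roi>150)*255
k,l,st,ce=cv2.connectedComponentsWithStats(m); i=1+np.argmax(st[1:,4]); ys,xs=np.where(l==i); print("area",st[i],ce[i])
box=cv2.boxPoints(cv2.minAreaRect(np.c_[xs,ys].astype(np.float32))); print(box)
C=np.array([onz("top",p,.108) for p in box]); print(C,C.mean(0))
for i in range(4):
    d=C[(i+1)%4]-C[i]; print(np.linalg.norm(d),np.degrees(np.arctan2(d[1],d[0])))
C=np.array([onz("top",Z(*p),.108) for p in[(372,404),(463,442),(435,507),(345,467)]]); print("hand",C,C.mean(0))
for i in range(4):
    d=C[(i+1)%4]-C[i]; print(np.linalg.norm(d),np.degrees(np.arctan2(d[1],d[0])))
E
```

```text
base
[[ 0.7235  0.0971  0.016 ]
 [ 0.7553 -0.0233  0.016 ]
 [ 0.6117 -0.0605  0.016 ]
 [ 0.5796  0.0613  0.016 ]]
0.12448481945119368 -75.1981180569846
0.14841818770276494 -165.46805539004887
0.12590534922027197 104.74509048144381
0.14830689238234374 13.982942163960608
posttop
[[ 0.6721  0.0393  0.212 ]
 [ 0.6803  0.0021  0.212 ]
 [ 0.6407 -0.0065  0.212 ]
 [ 0.632   0.037   0.212 ]]
0.03816714592310409 -77.48054796185791
0.04051626049196144 -167.72986878228375
0.044431378631227814 101.31980107457424
0.040104595897145746 3.2922015002075677
area [307 202  28  24 396] [320.4899 213.3308]
[[306.     216.    ]
 [313.0244 200.7805]
 [334.9024 210.878 ]
 [327.878  226.0975]]
[[ 0.4686 -0.0858  0.108 ]
 [ 0.5061 -0.1037  0.108 ]
 [ 0.4807 -0.1575  0.108 ]
 [ 0.4433 -0.1395  0.108 ]] [ 0.4747 -0.1217  0.108 ]
0.04150592166892568 -25.558329852991182
0.05948612374259677 -115.2905263530427
0.04147514256314022 154.3146364029924
0.05939432050784983 64.73967789348126
hand [[ 0.506  -0.1041  0.108 ]
 [ 0.4832 -0.1574  0.108 ]
 [ 0.4452 -0.1403  0.108 ]
 [ 0.4691 -0.0877  0.108 ]] [ 0.4759 -0.1224  0.108 ]
0.057981167196437026 -113.17237883601653
0.041693890252350214 155.78086428254224
0.05780920240882928 65.55325184897202
0.04040534701347417 -23.988358601093637
```

```bash
python3 - <<'E'
import cv2, numpy as np
s=cv2.imread("pics/scene0.png"); t=cv2.imread("pics/top0.png")
a=cv2.resize(s[130:220,195:270],None,fx=6.6,fy=6.6,interpolation=cv2.INTER_CUBIC); cv2.imwrite("pics/z3.png",np.clip(a*1.2,0,255))
b=cv2.resize(t[105:180,230:295],None,fx=8,fy=8,interpolation=cv2.INTER_CUBIC)
c=cv2.resize(t[195:235,295:345],None,fx=12,fy=12,interpolation=cv2.INTER_CUBIC)
cv2.imwrite("pics/z4.png",b);cv2.imwrite("pics/z5.png",c)
E
```

```text
[ WARN:0@0.059] global loadsave.cpp:1063 imwrite_ Unsupported depth image for selected encoder is fallbacked to CV_8U.
```

View pics/z3.png

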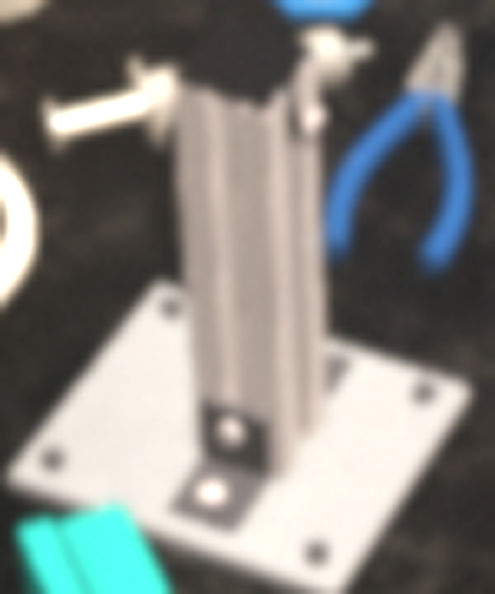

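View pics/z4.png

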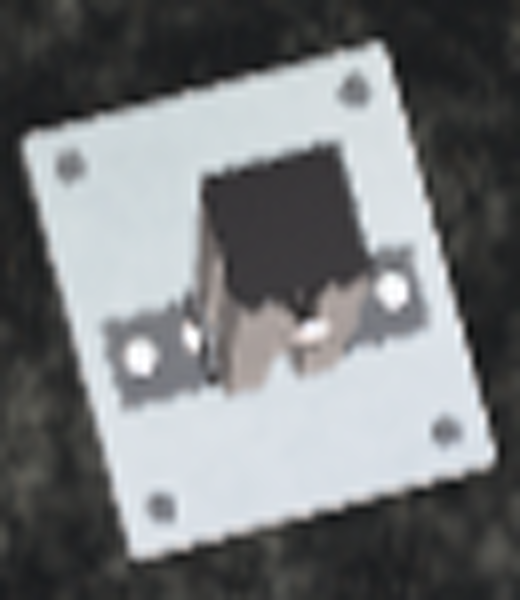

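View pics/z5.png

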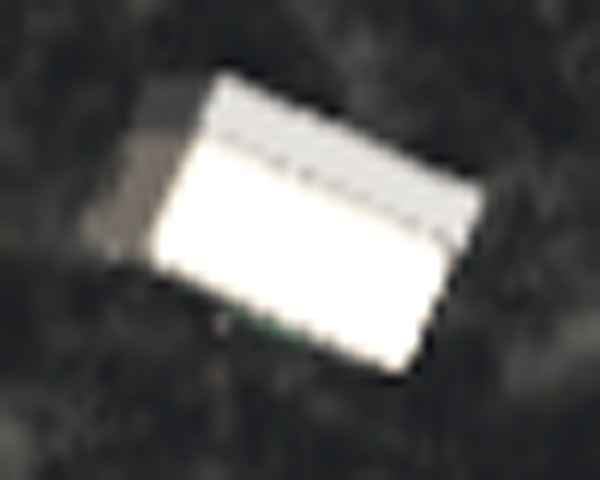

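```bash
python3 - <<'E'
from h import *
np.set_printoptions(precision=4,suppress=True)
t=cv2.imread("pics/top0.png")
def quad(x0,x1,y0,y1,fn,z,f=8):
    r=cv2.resize(t[y0:y1,x0:x1],None,fx=f,fy=f,interpolation=cv2.INTER_CUBIC)
    m=fn(r.astype(int)).astype(np.uint8)*255
    cs,_=cv2.findContours(m,cv2.RETR_EXTERNAL,cv2.CHAIN_APPROX_NONE); c=max(cs,key=cv2.contourArea)
    h=cv2.convexHull(c)[:,0].astype(float)
    px=c[:,0].astype(float); px=(px+.5)/f-.5+[x0,y0]
    bx=cv2.boxPoints(cv2.minAreaRect(c)); bx=(bx+.5)/f-.5+[x0,y0]
    L=[]
    for i in range(4):
        a,b=bx[i],bx[(i+1)%4]; u=(b-a)/np.linalg.norm(b-a); n=np.array([-u[1],u[0]])
        s=(px-a)@u; d=abs((px-a)@n); Lg=np.linalg.norm(b-a)
        sel=px[(s>.12*Lg)&(s<.88*Lg)&(d<2.0)]
        v=cv2.fitLine(sel.astype(np.float32),cv2.DIST_HUBER,0,.01,.01).ravel(); L.append(v)
    cor=[]
    for i in range(4):
        a,b=L[i-1],L[i]; k=np.linalg.solve(np.array([[a[0],-b[0]],[a[1],-b[1]]]),b[2:]-a[2:]); cor.append(a[2:]+k[0]*a[:2])
    W=np.array([onz("top",p,z) for p in cor]); print(np.array(cor)); print(W,"mean",W.mean(0))
    for i in range(4):
        d=W[(i+1)%4]-W[i]; print("len %.4f ang %.2f"%(np.linalg.norm(d),np.degrees(np.arctan2(d[1],d[0]))%90))
quad(228,296,104,180,lambda r:(r.min(2)>110),.016)
quad(300,342,196,232,lambda r:(r.min(2)>130),.108)
quad(250,280,118,150,lambda r:(r.max(2)<90),.212)
E
```

```text
[[231.8367 121.7152]
 [277.6841 109.4563]
 [291.981  162.6472]
 [245.8688 175.0035]]
[[ 0.7237  0.1001  0.016 ]
 [ 0.7564 -0.0251  0.016 ]
 [ 0.6105 -0.0624  0.016 ]
 [ 0.5779  0.063   0.016 ]] mean [0.6671 0.0189 0.016 ]
len 0.1295 ang 14.65
len 0.1506 ang 14.32
len 0.1296 ang 14.57
len 0.1504 ang 14.28
[[305.9545 215.8982]
 [312.8479 200.6869]
 [335.0375 210.8293]
 [327.8132 226.004 ]]
[[ 0.4689 -0.0857  0.108 ]
 [ 0.5063 -0.1033  0.108 ]
 [ 0.4808 -0.1579  0.108 ]
 [ 0.4435 -0.1394  0.108 ]] mean [ 0.4749 -0.1216  0.108 ]
len 0.0414 ang 64.84
len 0.0602 ang 64.92
len 0.0416 ang 63.63
len 0.0594 ang 64.70
[[254.05   127.3473]
 [271.3024 122.7911]
 [275.5598 138.5888]
 [260.9023 148.3299]]
[[ 0.6702  0.0417  0.212 ]
 [ 0.6802  0.0031  0.212 ]
 [ 0.6447 -0.006   0.212 ]
 [ 0.6231  0.0268  0.212 ]] mean [0.6545 0.0164 0.212 ]
len 0.0398 ang 14.45
len 0.0367 ang 14.41
len 0.0393 ang 33.25
len 0.0494 ang 17.49
```

```bash
python3 - <<'E'
from h import *
np.set_printoptions(precision=4,suppress=True)
s=cv2.imread("pics/scene0.png")
a=np.radians(14.45); X=np.array([np.cos(a),np.sin(a),0]); Y=np.array([-np.sin(a),np.cos(a),0])
F=np.array([.637,.012,0])
f=12;x0,x1,y0,y1=232,252,135,158
r=cv2.resize(s[y0:y1,x0:x1],None,fx=f,fy=f,interpolation=cv2.INTER_CUBIC)
cv2.imwrite("pics/z6.png",cv2.resize(r,None,fx=2,fy=2))
for p in[(241.9,147.0)]:
    P=onplane("scene",p,F,Y); print(P,(P-F)@X)
for z in(.166,.184,.202):
    print(z,proj("scene",F-.008*X+[0,0,z]),proj("top",F-.008*X+[0,0,z]),proj("top",F+[0,0,.212]))
# post top predicted corners in scene
for u in(0,.04):
  for v in(-.02,.02): print(u,v,proj("scene",F+u*X+v*Y+[0,0,.212]),proj("top",F+u*X+v*Y+[0,0,.212]),proj("scene",F+u*X+v*Y+[0,0,.016]))
print("stud top px",np.array([230,105])+(np.array([312,328])+.5)/8-.5)
E
```

```text
[0.6297 0.0101 0.1965] -0.007518120413240156
0.166 [242.3505 156.6638] [267.5738 148.3737] [267.5104 142.0709]
0.184 [242.1907 151.0363] [267.9029 147.2932] [267.5104 142.0709]
0.202 [242.0274 145.2806] [268.2452 146.1696] [267.5104 142.0709]
0 -0.02 [242.7266 136.4522] [276.1811 139.7749] [244.2399 193.4448]
0 0.02 [235.1083 145.8947] [258.8342 144.3683] [237.5053 203.0137]
0.04 -0.02 [228.18   132.0784] [271.5228 122.5434] [231.2574 188.9909]
0.04 0.02 [220.3107 141.3144] [254.2014 127.1185] [224.323  198.3732]
stud top px [268.5625 145.5625]
```

View pics/z6.png

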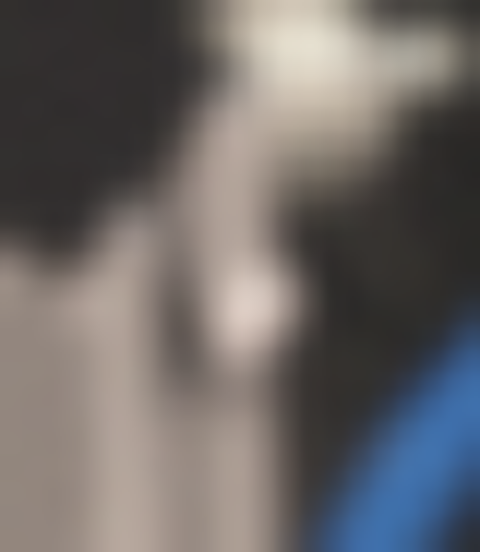

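Call:
jog_arm([
  {"hand": 1,"dx": -2.67,"dy": 0,"dz": -1.78},
  {"hand": 1,"dx": -2.67,"dy": 0,"dz": -1.78},
  {"hand": 1,"dx": -2.67,"dy": 0,"dz": -1.78},
  {"hand": 1,"dx": -2.67,"dy": 0,"dz": -1.78},
  {"hand": 1,"dx": -2.67,"dy": 0,"dz": -1.78},
], newtons=40)

```text
invalid input at $.rows[0]: expected keys hand, dx, dy, dz, ax, ay, az
```

Call:
jog_arm([
  {"hand": 1,"dx": -2.67,"dy": 0,"dz": -1.78},
  {"hand": 1,"dx": -2.67,"dy": 0,"dz": -1.78},
  {"hand": 1,"dx": -2.67,"dy": 0,"dz": -1.78},
  {"hand": 1,"dx": -2.67,"dy": 0,"dz": -1.78},
  {"hand": 1,"dx": -2.67,"dy": 0,"dz": -1.78},
])

```text
invalid input at $.rows[0]: expected keys hand, dx, dy, dz, ax, ay, az
```

Call:
jog_arm([
  {"hand": 1,"dx": -2.67,"dy": 0,"dz": -1.78},
  {"hand": 1,"dx": -2.67,"dy": 0,"dz": -1.78},
  {"hand": 1,"dx": -2.67,"dy": 0,"dz": -1.78},
  {"hand": 1,"dx": -2.67,"dy": 0,"dz": -1.78},
  {"hand": 1,"dx": -2.67,"dy": 0,"dz": -1.78},
])

```text
invalid input at $.rows[0]: expected keys hand, dx, dy, dz, ax, ay, az
```

Call:
jog_arm([
  {"ay": 6.6},
  {"ay": 6.6},
  {"ay": 6.6},
  {"ay": 6.6},
  {"ay": 6.6},
])

```text
invalid input at $.rows[0]: expected keys hand, dx, dy, dz, ax, ay, az
```

Call:
jog_arm([
  {"ay": 6.6},
  {"ay": 6.6},
  {"hand": 1},
  {"hand": 1},
  {"hand": 1},
])

```text
invalid input at $.rows[0]: expected keys hand, dx, dy, dz, ax, ay, az
```

All keys are needed in every row.

Call:
jog_arm([
  {"hand": 1,"dx": -2.67,"dy": 0,"dz": -1.78,"ax": 0,"ay": 0,"az": 0},
  {"hand": 1,"dx": -2.67,"dy": 0,"dz": -1.78,"ax": 0,"ay": 0,"az": 0},
  {"hand": 1,"dx": -2.67,"dy": 0,"dz": -1.78,"ax": 0,"ay": 0,"az": 0},
  {"hand": 1,"dx": -2.67,"dy": 0,"dz": -1.78,"ax": 0,"ay": 0,"az": 0},
  {"hand": 1,"dx": -2.67,"dy": 0,"dz": -1.78,"ax": 0,"ay": 0,"az": 0},
], newtons=40)

```text
time_s: 0.52
position: [0.2897, -0.3816, 0.231]
tool_rot: [[-0.934, -0.0, 0.356], [-0.356, 0.001, -0.934], [-0.0, -1.0, -0.001]]
ft_force: [1.1, -0.0, 0.3]
grip_width: 0.0852
```

Call:
jog_arm([
  {"hand": 1,"dx": -2.67,"dy": 0,"dz": -1.78,"ax": 0,"ay": 0,"az": 0},
  {"hand": 1,"dx": -2.67,"dy": 0,"dz": -1.78,"ax": 0,"ay": 0,"az": 0},
  {"hand": 1,"dx": -2.67,"dy": 0,"dz": -1.78,"ax": 0,"ay": 0,"az": 0},
  {"hand": 1,"dx": -2.67,"dy": 0,"dz": -1.78,"ax": 0,"ay": 0,"az": 0},
  {"hand": 1,"dx": -2.67,"dy": 0,"dz": -1.78,"ax": 0,"ay": 0,"az": 0},
])

```text
time_s: 0.93
position: [0.3827, -0.2507, 0.2312]
tool_rot: [[-0.934, -0.0, 0.357], [-0.357, 0.0, -0.934], [0.0, -1.0, -0.0]]
ft_force: [-0.1, 0.3, 0.0]
grip_width: 0.0853
```

Call:
jog_arm([
  {"hand": 1,"dx": -2.67,"dy": 0,"dz": -1.78,"ax": 0,"ay": 0,"az": 0},
  {"hand": 1,"dx": -2.67,"dy": 0,"dz": -1.78,"ax": 0,"ay": 0,"az": 0},
  {"hand": 1,"dx": -2.67,"dy": 0,"dz": -1.78,"ax": 0,"ay": 0,"az": 0},
  {"hand": 1,"dx": -2.67,"dy": 0,"dz": -1.78,"ax": 0,"ay": 0,"az": 0},
  {"hand": 1,"dx": -2.67,"dy": 0,"dz": -1.78,"ax": 0,"ay": 0,"az": 0},
])

```text
time_s: 1.35
position: [0.4757, -0.1199, 0.2311]
tool_rot: [[-0.934, -0.0, 0.357], [-0.357, 0.0, -0.934], [0.0, -1.0, -0.0]]
ft_force: [0.1, -1.3, -0.3]
grip_width: 0.0851
```

Call:
jog_arm([
  {"hand": 1,"dx": 0,"dy": 0,"dz": 0,"ax": 0,"ay": 6.6,"az": 0},
  {"hand": 1,"dx": 0,"dy": 0,"dz": 0,"ax": 0,"ay": 6.6,"az": 0},
  {"hand": 1,"dx": 0,"dy": 0,"dz": 0,"ax": 0,"ay": 6.6,"az": 0},
  {"hand": 1,"dx": 0,"dy": 0,"dz": 0,"ax": 0,"ay": 6.6,"az": 0},
  {"hand": 1,"dx": 0,"dy": 0,"dz": 0,"ax": 0,"ay": 6.6,"az": 0},
])

```text
time_s: 1.77
position: [0.475, -0.1213, 0.231]
tool_rot: [[-0.977, -0.001, -0.215], [0.215, 0.0, -0.977], [0.001, -1.0, -0.0]]
ft_force: [-0.2, 0.1, -0.8]
grip_width: 0.0854
```

Call:
jog_arm([
  {"hand": 1,"dx": 0,"dy": 0,"dz": 0,"ax": 0,"ay": 6.6,"az": 0},
  {"hand": 1,"dx": 0,"dy": 0,"dz": 0,"ax": 0,"ay": 6.6,"az": 0},
  {"hand": 1,"dx": 0,"dy": 0,"dz": 0,"ax": 0,"ay": 0,"az": 0},
  {"hand": 1,"dx": 0,"dy": 0,"dz": 0,"ax": 0,"ay": 0,"az": 0},
  {"hand": 1,"dx": 0,"dy": 0,"dz": 0,"ax": 0,"ay": 0,"az": 0},
])

```text
time_s: 2.18
position: [0.4751, -0.1215, 0.2312]
tool_rot: [[-0.905, -0.0, -0.424], [0.424, 0.0, -0.905], [0.0, -1.0, -0.0]]
ft_force: [-0.4, -0.3, -0.5]
grip_width: 0.0853
```

Call:
jog_arm([
  {"hand": 1,"dx": 0,"dy": 2.5,"dz": 0,"ax": 0,"ay": 0,"az": 0},
  {"hand": 1,"dx": 0,"dy": 2.5,"dz": 0,"ax": 0,"ay": 0,"az": 0},
  {"hand": 1,"dx": 0,"dy": 2,"dz": 0,"ax": 0,"ay": 0,"az": 0},
  {"hand": 1,"dx": 0,"dy": 2,"dz": 0,"ax": 0,"ay": 0,"az": 0},
  {"hand": 1,"dx": 0,"dy": 1.5,"dz": 0,"ax": 0,"ay": 0,"az": 0},
])

```text
time_s: 2.6
position: [0.4746, -0.1212, 0.1248]
tool_rot: [[-0.905, -0.001, -0.425], [0.425, 0.001, -0.905], [0.002, -1.0, -0.0]]
ft_force: [0.1, 0.6, -0.4]
grip_width: 0.0855
```

Call:
jog_arm([
  {"hand": 1,"dx": 0,"dy": 1.5,"dz": 0,"ax": 0,"ay": 0,"az": 0},
  {"hand": 1,"dx": 0,"dy": 1.5,"dz": 0,"ax": 0,"ay": 0,"az": 0},
  {"hand": 1,"dx": 0,"dy": 1.5,"dz": 0,"ax": 0,"ay": 0,"az": 0},
  {"hand": 1,"dx": 0,"dy": 1.4,"dz": 0,"ax": 0,"ay": 0,"az": 0},
  {"hand": 1,"dx": 0,"dy": 0.7,"dz": 0,"ax": 0,"ay": 0,"az": 0},
])

```text
time_s: 3.02
position: [0.4746, -0.1212, 0.0589]
tool_rot: [[-0.905, -0.002, -0.425], [0.425, 0.001, -0.905], [0.002, -1.0, -0.0]]
ft_force: [-0.1, 0.3, 0.3]
grip_width: 0.0855
```

```bash
python3 - <<'E'
from h import *
s=snap("scene","s1"); t=snap("top","t1")
a=cv2.resize(s[110:260,240:420],None,fx=2.2,fy=2.2,interpolation=cv2.INTER_CUBIC); b=cv2.resize(t[160:310,240:420],None,fx=2.2,fy=2.2,interpolation=cv2.INTER_CUBIC)
cv2.imwrite("pics/c1.png",np.hstack([a,b]))
print(status.observe()["ft_force"])
E
```

```text
[1.45201041 0.07719221 0.02181843]
```

View pics/c1.png

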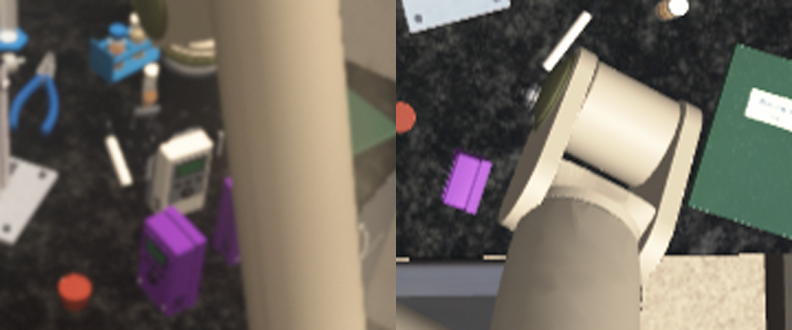

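```bash
python3 - <<'E'
from h import *
s=cv2.imread("pics/s1.png")
cv2.imwrite("pics/c2.png",cv2.resize(s[90:230,230:390],None,fx=4.2,fy=4.2,interpolation=cv2.INTER_CUBIC))
for z in(0,.06,.108,.13,.2,.3): print(z,proj("scene",[.4746,-.1212,z]))
for v in(-.0495,.0495): print(proj("scene",[.4746+v*.425,-.1212+v*.905,.065]))
E
```

```text
0 [318.30727298 202.99237823]
0.06 [320.45868179 187.19969969]
0.108 [322.29079786 173.75082841]
0.13 [323.16608237 167.32569575]
0.2 [326.11295851 145.69379237]
0.3 [330.8054371  111.24808141]
[336.836767 180.382094]
[304.05599368 191.41917367]
```

View pics/c2.png

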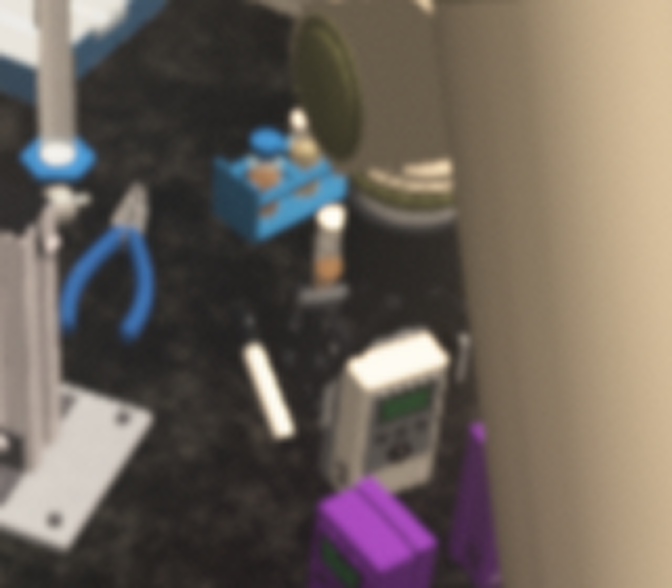

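The dark gripper straddles the box, with a pad visible on either side, so I'll close now.

Call:
jog_arm([
  {"hand": 0,"dx": 0,"dy": 0,"dz": 0,"ax": 0,"ay": 0,"az": 0},
  {"hand": 0,"dx": 0,"dy": 0,"dz": 0,"ax": 0,"ay": 0,"az": 0},
  {"hand": 0,"dx": 0,"dy": 0,"dz": 0,"ax": 0,"ay": 0,"az": 0},
  {"hand": 0,"dx": 0,"dy": 0,"dz": 0,"ax": 0,"ay": 0,"az": 0},
  {"hand": 0,"dx": 0,"dy": 0,"dz": 0,"ax": 0,"ay": 0,"az": 0},
], newtons=50)

```text
time_s: 3.53
position: [0.4756, -0.1217, 0.0612]
tool_rot: [[-0.904, 0.002, -0.427], [0.427, -0.001, -0.904], [-0.002, -1.0, 0.0]]
ft_force: [-1.1, 1.0, 6.9]
grip_width: 0.0596
```

Call:
jog_arm([
  {"hand": 0,"dx": 0,"dy": 0,"dz": 0,"ax": 0,"ay": 0,"az": 0},
  {"hand": 0,"dx": 0,"dy": 0,"dz": 0,"ax": 0,"ay": 0,"az": 0},
  {"hand": 0,"dx": 0,"dy": 0,"dz": 0,"ax": 0,"ay": 0,"az": 0},
  {"hand": 0,"dx": 0,"dy": 0,"dz": 0,"ax": 0,"ay": 0,"az": 0},
  {"hand": 0,"dx": 0,"dy": 0,"dz": 0,"ax": 0,"ay": 0,"az": 0},
])

```text
time_s: 3.95
position: [0.4755, -0.1217, 0.0612]
tool_rot: [[-0.904, 0.002, -0.427], [0.427, -0.001, -0.904], [-0.002, -1.0, 0.0]]
ft_force: [-1.0, 0.7, 6.3]
grip_width: 0.0598
```

Call:
jog_arm([
  {"hand": 0,"dx": 0,"dy": -1,"dz": 0,"ax": 0,"ay": 0,"az": 0},
  {"hand": 0,"dx": 0,"dy": -2,"dz": 0,"ax": 0,"ay": 0,"az": 0},
  {"hand": 0,"dx": 0,"dy": -2.5,"dz": 0,"ax": 0,"ay": 0,"az": 0},
  {"hand": 0,"dx": 0,"dy": -2.5,"dz": 0,"ax": 0,"ay": 0,"az": 0},
  {"hand": 0,"dx": 0,"dy": -2,"dz": 0,"ax": 0,"ay": 0,"az": 0},
])

```text
time_s: 4.37
position: [0.475, -0.1214, 0.162]
tool_rot: [[-0.904, 0.001, -0.427], [0.427, -0.0, -0.904], [-0.001, -1.0, 0.0]]
ft_force: [0.7, 0.4, -2.9]
grip_width: 0.0592
```

Call:
jog_arm([
  {"hand": 0,"dx": 0,"dy": -2,"dz": 0,"ax": 0,"ay": -4,"az": 0},
  {"hand": 0,"dx": 0,"dy": -1,"dz": 0,"ax": 0,"ay": -6,"az": 0},
  {"hand": 0,"dx": 0,"dy": 0,"dz": 0,"ax": 0,"ay": -6,"az": 0},
  {"hand": 0,"dx": 0,"dy": 0,"dz": 0,"ax": 0,"ay": -6,"az": 0},
  {"hand": 0,"dx": 0,"dy": 0,"dz": 0,"ax": 0,"ay": -6,"az": 0},
])

```text
time_s: 4.78
position: [0.4748, -0.1213, 0.1904]
tool_rot: [[-0.999, -0.0, 0.053], [-0.053, 0.0, -0.999], [0.0, -1.0, -0.0]]
ft_force: [0.5, 0.2, -3.2]
grip_width: 0.0597
```

Call:
jog_arm([
  {"hand": 0,"dx": 0,"dy": 0,"dz": 0,"ax": 0,"ay": -6,"az": 0},
  {"hand": 0,"dx": 0,"dy": 0,"dz": 0,"ax": 0,"ay": -5.6,"az": 0},
  {"hand": 0,"dx": 0,"dy": 0,"dz": 0,"ax": 0,"ay": 0,"az": 0},
  {"hand": 0,"dx": 0,"dy": 0,"dz": 0,"ax": 0,"ay": 0,"az": 0},
  {"hand": 0,"dx": 0,"dy": 0,"dz": 0,"ax": 0,"ay": 0,"az": 0},
])

```text
time_s: 5.2
position: [0.475, -0.1214, 0.1903]
tool_rot: [[-0.97, -0.0, 0.244], [-0.244, 0.0, -0.97], [0.0, -1.0, -0.0]]
ft_force: [0.1, -0.9, -2.7]
grip_width: 0.0597
```

```bash
cat > st.py <<'E'
from h import *
np.set_printoptions(precision=4,suppress=True)
a=np.radians(14.45); X=np.array([np.cos(a),np.sin(a),0]); Y=np.array([-np.sin(a),np.cos(a),0]); F=np.array([.637,.012,0])
def st():
    s=status.observe(); p=np.array(s["position"]); R=np.array(s["tool_rot"])
    d=p-F; f=np.array(s["ft_force"])
    print("t %.2f"%s["time_s"],"TCP in post frame mm",np.array([d@X,d@Y,p[2]])*1e3,"yaw",np.degrees(np.arctan2(-R[1,0],-R[0,0])),"tilt",np.degrees(R[2,0]),np.degrees(R[2,2]),"F post",f@X,f@Y,f[2],"T",np.array(s["wrist_torque"]),"gw",s["grip_width"])
    return s,p,R
E
python3 -c "
from st import *
st()"
```

```text
t 5.20 TCP in post frame mm [-190.1792  -88.7493  190.2585] yaw 14.145068371657711 tilt 0.011613003077033487 -0.010882599137570715 F post -0.10716131806721266 -0.8833655606006833 -2.6654167765704466 T [0.0114 0.0243 0.0454] gw 0.059693457253137454
```

Call:
jog_arm([
  {"hand": 0,"dx": -2.2,"dy": 0,"dz": -1.77,"ax": 0,"ay": -0.3,"az": 0},
  {"hand": 0,"dx": -2.2,"dy": 0,"dz": -1.77,"ax": 0,"ay": 0,"az": 0},
  {"hand": 0,"dx": -2.2,"dy": 0,"dz": -1.77,"ax": 0,"ay": 0,"az": 0},
  {"hand": 0,"dx": -2.2,"dy": 0,"dz": -1.77,"ax": 0,"ay": 0,"az": 0},
  {"hand": 0,"dx": -2.2,"dy": 0,"dz": -1.77,"ax": 0,"ay": 0,"az": 0},
])

```text
time_s: 5.62
position: [0.5599, -0.007, 0.1902]
tool_rot: [[-0.968, -0.0, 0.25], [-0.25, 0.0, -0.968], [0.0, -1.0, -0.0]]
ft_force: [1.3, -1.9, -2.4]
grip_width: 0.0596
```

```bash
python3 - <<'E'
from st import *
s=snap("scene","s2"); t=snap("top","t2")
cv2.imwrite("pics/c3.png",np.hstack([cv2.resize(s[100:220,190:320],None,fx=3,fy=3,interpolation=cv2.INTER_CUBIC),cv2.resize(t[100:220,210:340],None,fx=3,fy=3,interpolation=cv2.INTER_CUBIC)]))
st()
E
```

```text
t 5.72 TCP in post frame mm [-78.1382   2.1889 189.9285] yaw 14.67996235002227 tilt -0.03806977778665417 -0.03880020163423459 F post -0.496829734380109 -0.3358554233356163 -3.580283713698317 T [-0.0708 -0.0233  0.0075] gw 0.059309987054340894
```

View pics/c3.png

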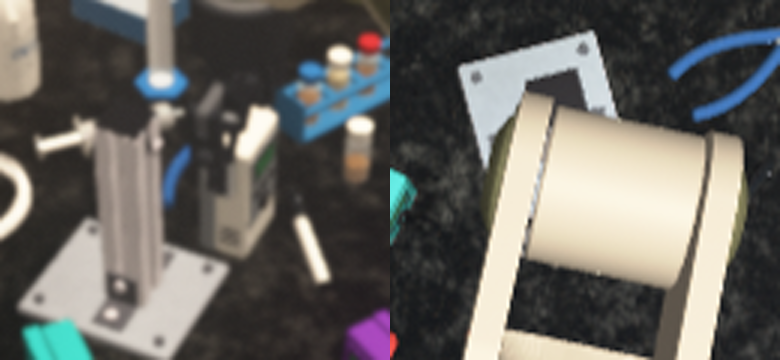

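```bash
python3 - <<'E'
from st import *
s=cv2.imread("pics/s2.png")
x0,y0=225,120
r=cv2.resize(s[y0:y0+75,x0:x0+70],None,fx=8,fy=8,interpolation=cv2.INTER_CUBIC)
c=F+(-.0787)*X+.0022*Y; b=.190-.0612
for u in(-.02,.02):
  for v in(-.03,.03):
    for z in(0,.108):
      p=proj("scene",c+u*X+v*Y+[0,0,b+z]); q=((p-[x0,y0]+.5)*8).astype(int); cv2.circle(r,tuple(int(i) for i in q),3,(0,0,255),-1); print(u,v,z,p)
for z in(.188,.195,.202):
    p=proj("scene",F-.0105*X+[0,0,z]); q=((p-[x0,y0]+.5)*8).astype(int); cv2.circle(r,tuple(int(i) for i in q),2,(0,255,0),-1)
cv2.imwrite("pics/c4.png",r)
E
```

```text
-0.02 -0.03 0 [280.089  171.6967]
-0.02 -0.03 0.108 [281.7504 137.5057]
-0.02 0.03 0 [270.1545 186.8167]
-0.02 0.03 0.108 [271.1507 152.4688]
0.02 -0.03 0 [265.5578 167.0728]
0.02 -0.03 0.108 [266.187  132.9475]
0.02 0.03 0 [255.2378 181.8695]
0.02 0.03 0.108 [255.1441 147.5682]
```

View pics/c4.png

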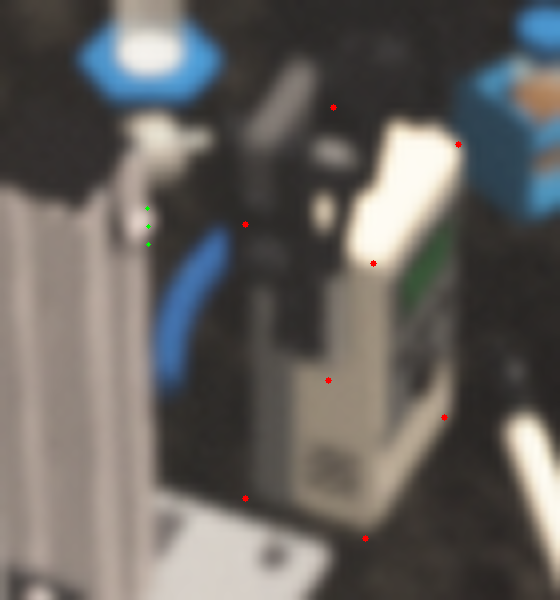

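Call:
jog_arm([
  {"hand": 0,"dx": -1,"dy": 0,"dz": 0.24,"ax": 0,"ay": 0.2,"az": 0},
  {"hand": 0,"dx": -1.3,"dy": 0,"dz": 0,"ax": 0,"ay": 0,"az": 0},
  {"hand": 0,"dx": -1.3,"dy": 0,"dz": 0,"ax": 0,"ay": 0,"az": 0},
  {"hand": 0,"dx": 0,"dy": 0,"dz": 0,"ax": 0,"ay": 0,"az": 0},
  {"hand": 0,"dx": 0,"dy": 0,"dz": 0,"ax": 0,"ay": 0,"az": 0},
])

```text
time_s: 6.13
position: [0.5945, -0.0018, 0.1899]
tool_rot: [[-0.969, -0.001, 0.248], [-0.248, -0.0, -0.969], [0.001, -1.0, -0.0]]
ft_force: [-1.1, 0.3, -3.2]
grip_width: 0.0597
```

```bash
python3 - <<'E'
from st import *
s=snap("scene","s3"); 
s0,p,R=st()
x0,y0=215,120
r=cv2.resize(s[y0:y0+75,x0:x0+70],None,fx=8,fy=8,interpolation=cv2.INTER_CUBIC); cv2.imwrite("pics/c5r.png",r)
d=p-F
c=F+(d@X-.0006)*X+(d@Y)*Y; b=p[2]-.0612
for u in(-.02,.02):
  for v in(-.03,.03):
    for z in(0,.108):
      p=proj("scene",c+u*X+v*Y+[0,0,b+z]); q=((p-[x0,y0]+.5)*8).astype(int); cv2.circle(r,tuple(int(i) for i in q),2,(0,0,255),-1)
for z in(.188,.195,.202):
    p=proj("scene",F-.00825*X+[0,0,z]); q=((p-[x0,y0]+.5)*8).astype(int); cv2.circle(r,tuple(int(i) for i in q),2,(0,255,0),-1)
cv2.imwrite("pics/c5.png",r)
E
```

```text
t 6.18 TCP in post frame mm [-44.9748  -2.7506 190.0435] yaw 14.338308370047054 tilt 0.061807637501158134 -0.013909474315758067 F post -0.5632530884143603 0.7863347477398259 -2.8918684611107484 T [0.018  0.0439 0.0443] gw 0.059516873039536726
```

View pics/c5.png

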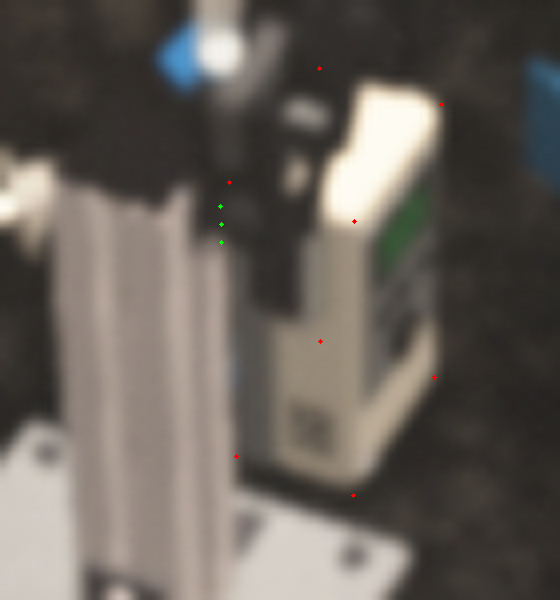

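Call:
jog_arm([
  {"hand": 0,"dx": -0.6,"dy": 0,"dz": -0.22,"ax": 0,"ay": 0,"az": 0},
  {"hand": 0,"dx": -0.6,"dy": 0,"dz": 0,"ax": 0,"ay": 0,"az": 0},
  {"hand": 0,"dx": 0,"dy": 0,"dz": 0,"ax": 0,"ay": 0,"az": 0},
  {"hand": 0,"dx": 0,"dy": 0,"dz": 0,"ax": 0,"ay": 0,"az": 0},
  {"hand": 0,"dx": 0,"dy": 0,"dz": 0,"ax": 0,"ay": 0,"az": 0},
])

```text
time_s: 6.6
position: [0.6058, 0.0036, 0.1903]
tool_rot: [[-0.969, -0.0, 0.249], [-0.249, -0.0, -0.969], [0.0, -1.0, -0.0]]
ft_force: [-0.5, -0.4, -3.9]
grip_width: 0.0598
```

```bash
python3 -c "
from st import *
st()"
```

```text
t 6.60 TCP in post frame mm [-32.3514  -0.3586 190.2777] yaw 14.398523662108696 tilt 0.014637294225241484 -0.00328315027226521 F post -0.5552910741752661 -0.231524211634951 -3.861087060314171 T [-0.0473  0.0481 -0.0272] gw 0.05983543370975852
```

Call:
jog_arm([
  {"hand": 0,"dx": -0.1,"dy": 0,"dz": 0,"ax": 0,"ay": 0,"az": 0},
  {"hand": 0,"dx": -0.1,"dy": 0,"dz": 0,"ax": 0,"ay": 0,"az": 0},
  {"hand": 0,"dx": -0.1,"dy": 0,"dz": 0,"ax": 0,"ay": 0,"az": 0},
  {"hand": 0,"dx": -0.1,"dy": 0,"dz": 0,"ax": 0,"ay": 0,"az": 0},
  {"hand": 0,"dx": 0,"dy": 0,"dz": 0,"ax": 0,"ay": 0,"az": 0},
])

```text
time_s: 7.02
position: [0.6098, 0.0045, 0.1903]
tool_rot: [[-0.969, -0.0, 0.249], [-0.249, -0.0, -0.969], [0.0, -1.0, 0.0]]
ft_force: [-0.1, -0.2, -3.2]
grip_width: 0.0596
```

```bash
python3 -c "
from st import *
st()"
```

```text
t 7.02 TCP in post frame mm [-28.205   -0.4381 190.2761] yaw 14.39968793372464 tilt 0.01905547443353386 0.0008508480278519993 F post -0.19320169596072329 -0.18994446497236542 -3.1706410455723946 T [-0.0417  0.1338  0.0028] gw 0.059637210650693676
```

Call:
jog_arm([
  {"hand": 0,"dx": -0.1,"dy": 0,"dz": 0,"ax": 0,"ay": 0,"az": 0},
  {"hand": 0,"dx": -0.1,"dy": 0,"dz": 0,"ax": 0,"ay": 0,"az": 0},
  {"hand": 0,"dx": 0,"dy": 0,"dz": 0,"ax": 0,"ay": 0,"az": 0},
  {"hand": 0,"dx": 0,"dy": 0,"dz": 0,"ax": 0,"ay": 0,"az": 0},
  {"hand": 0,"dx": 0,"dy": 0,"dz": 0,"ax": 0,"ay": 0,"az": 0},
])

```text
time_s: 7.43
position: [0.6114, 0.005, 0.1903]
tool_rot: [[-0.969, -0.001, 0.249], [-0.249, -0.0, -0.969], [0.001, -1.0, -0.0]]
ft_force: [-4.8, -1.5, -1.5]
grip_width: 0.0593
```

```bash
python3 -c "
from st import *
st()"
```

```text
t 7.43 TCP in post frame mm [-26.5791  -0.3958 190.2605] yaw 14.395750875735343 tilt 0.05432140553163839 -0.006161246299761277 F post -4.9935489547599055 -0.3018571798433979 -1.4909278695683588 T [-0.2551  0.8449  0.0037] gw 0.05933872293262031
```

Contact came about 8 mm short of flush, so the stud's head is on the plate. The vertical force on the box changed upward by about 1.7 N, so I'll slide up lightly to find the hole.

Call:
jog_arm([
  {"hand": 0,"dx": 0,"dy": -0.1,"dz": 0,"ax": 0,"ay": 0,"az": 0},
  {"hand": 0,"dx": 0,"dy": -0.1,"dz": 0,"ax": 0,"ay": 0,"az": 0},
  {"hand": 0,"dx": 0,"dy": 0,"dz": 0,"ax": 0,"ay": 0,"az": 0},
  {"hand": 0,"dx": 0,"dy": 0,"dz": 0,"ax": 0,"ay": 0,"az": 0},
  {"hand": 0,"dx": 0,"dy": 0,"dz": 0,"ax": 0,"ay": 0,"az": 0},
])

```text
time_s: 7.85
position: [0.6112, 0.0051, 0.1919]
tool_rot: [[-0.969, -0.002, 0.249], [-0.249, 0.0, -0.969], [0.002, -1.0, -0.001]]
ft_force: [-6.0, -1.9, -4.5]
grip_width: 0.0594
```

```bash
python3 -c "
from st import *
st()"
```

```text
t 7.85 TCP in post frame mm [-26.7232  -0.2708 191.8809] yaw 14.402133958232325 tilt 0.10438532768094419 -0.030846238995352594 F post -6.294769707416662 -0.35466860073912504 -4.496996224300716 T [-0.2654  1.0066  0.0068] gw 0.05938680012478322
```

Call:
jog_arm([
  {"hand": 0,"dx": 0,"dy": -0.1,"dz": 0,"ax": 0,"ay": 0,"az": 0},
  {"hand": 0,"dx": 0,"dy": -0.1,"dz": 0,"ax": 0,"ay": 0,"az": 0},
  {"hand": 0,"dx": 0,"dy": 0,"dz": 0,"ax": 0,"ay": 0,"az": 0},
  {"hand": 0,"dx": 0,"dy": 0,"dz": 0,"ax": 0,"ay": 0,"az": 0},
  {"hand": 0,"dx": 0,"dy": 0,"dz": 0,"ax": 0,"ay": 0,"az": 0},
])

```text
time_s: 8.27
position: [0.611, 0.0051, 0.1937]
tool_rot: [[-0.969, -0.003, 0.249], [-0.249, 0.0, -0.969], [0.002, -1.0, -0.001]]
ft_force: [-6.2, -1.8, -5.0]
grip_width: 0.0595
```

```bash
python3 -c "
from st import *
st()"
```

```text
t 8.27 TCP in post frame mm [-26.8693  -0.1921 193.6832] yaw 14.402131924351263 tilt 0.13665461200842804 -0.04750442760166874 F post -6.439977271618378 -0.20996280247934768 -4.963292309495396 T [-0.2759  1.1152  0.0019] gw 0.05952797631236636
```

Call:
jog_arm([
  {"hand": 0,"dx": 0.05,"dy": 0.15,"dz": 0,"ax": 0,"ay": 0,"az": 0},
  {"hand": 0,"dx": 0,"dy": 0.15,"dz": 0,"ax": 0,"ay": 0,"az": 0},
  {"hand": 0,"dx": 0,"dy": 0.1,"dz": 0,"ax": 0,"ay": 0,"az": 0},
  {"hand": 0,"dx": 0,"dy": 0.1,"dz": 0,"ax": 0,"ay": 0,"az": 0},
  {"hand": 0,"dx": 0,"dy": 0,"dz": 0,"ax": 0,"ay": 0,"az": 0},
])

```text
time_s: 8.68
position: [0.6116, 0.0051, 0.1892]
tool_rot: [[-0.969, 0.001, 0.249], [-0.249, 0.0, -0.969], [-0.001, -1.0, -0.0]]
ft_force: [-0.7, -0.1, -5.0]
grip_width: 0.0593
```

```bash
python3 -c "
from st import *
st()"
```

```text
t 8.68 TCP in post frame mm [-26.3285  -0.3515 189.2062] yaw 14.4035676660383 tilt -0.060267076632285047 -0.003908764937729802 F post -0.7355576051139239 0.061066663067102754 -4.9805098852629754 T [-0.0626  0.1579 -0.0055] gw 0.059332879189653465
```

Call:
jog_arm([
  {"hand": 0,"dx": 0,"dy": 0.1,"dz": 0,"ax": 0,"ay": 0,"az": 0},
  {"hand": 0,"dx": 0,"dy": 0.1,"dz": 0,"ax": 0,"ay": 0,"az": 0},
  {"hand": 0,"dx": 0,"dy": 0,"dz": 0,"ax": 0,"ay": 0,"az": 0},
  {"hand": 0,"dx": 0,"dy": 0,"dz": 0,"ax": 0,"ay": 0,"az": 0},
  {"hand": 0,"dx": 0,"dy": 0,"dz": 0,"ax": 0,"ay": 0,"az": 0},
])

```text
time_s: 9.1
position: [0.6115, 0.005, 0.1875]
tool_rot: [[-0.969, 0.001, 0.249], [-0.249, 0.0, -0.969], [-0.001, -1.0, 0.0]]
ft_force: [-0.1, 0.2, -2.9]
grip_width: 0.0595
```

```bash
python3 -c "
from st import *
st()"
```

```text
t 9.10 TCP in post frame mm [-26.4495  -0.4088 187.5237] yaw 14.405477740997558 tilt -0.04604414154403084 0.011098353150387551 F post -0.06493567399584327 0.2161484167016363 -2.944064318791293 T [-0.0308 -0.0312  0.0051] gw 0.05947677444128856
```

The push force dropped to zero at TCP z ≈ 187.5–189 mm, so the head is in the hole. Pushing further in.

Call:
jog_arm([
  {"hand": 0,"dx": -0.1,"dy": 0,"dz": 0,"ax": 0,"ay": 0,"az": 0},
  {"hand": 0,"dx": -0.1,"dy": 0,"dz": 0,"ax": 0,"ay": 0,"az": 0},
  {"hand": 0,"dx": 0,"dy": 0,"dz": 0,"ax": 0,"ay": 0,"az": 0},
  {"hand": 0,"dx": 0,"dy": 0,"dz": 0,"ax": 0,"ay": 0,"az": 0},
  {"hand": 0,"dx": 0,"dy": 0,"dz": 0,"ax": 0,"ay": 0,"az": 0},
])

```text
time_s: 9.52
position: [0.6132, 0.0055, 0.1873]
tool_rot: [[-0.969, -0.0, 0.249], [-0.249, -0.0, -0.969], [0.0, -1.0, 0.0]]
ft_force: [-0.7, 0.3, -3.4]
grip_width: 0.0596
```

```bash
python3 -c "
from st import *
st()"
```

```text
t 9.52 TCP in post frame mm [-24.7055  -0.3878 187.3092] yaw 14.404073644004793 tilt 0.00048808968616327955 0.0005573717221951582 F post -0.6168006726306503 0.43190916835709825 -3.4238337094682225 T [ 0.0342 -0.0407 -0.0256] gw 0.059638985202896434
```

Call:
jog_arm([
  {"hand": 0,"dx": -0.1,"dy": 0,"dz": 0,"ax": 0,"ay": 0,"az": 0},
  {"hand": 0,"dx": -0.1,"dy": 0,"dz": 0,"ax": 0,"ay": 0,"az": 0},
  {"hand": 0,"dx": -0.1,"dy": 0,"dz": 0,"ax": 0,"ay": 0,"az": 0},
  {"hand": 0,"dx": 0,"dy": 0,"dz": 0,"ax": 0,"ay": 0,"az": 0},
  {"hand": 0,"dx": 0,"dy": 0,"dz": 0,"ax": 0,"ay": 0,"az": 0},
])

```text
time_s: 9.93
position: [0.6161, 0.0062, 0.1873]
tool_rot: [[-0.969, -0.0, 0.249], [-0.249, 0.0, -0.969], [0.0, -1.0, -0.0]]
ft_force: [0.5, 0.1, -3.5]
grip_width: 0.0597
```

```bash
python3 -c "
from st import *
st()"
```

```text
t 9.93 TCP in post frame mm [-21.674   -0.3904 187.273 ] yaw 14.403904446577013 tilt 0.003349575240841957 -0.002412812004041291 F post 0.49784309738129967 -0.0669275398758277 -3.4668223232765563 T [-0.0222 -0.0391  0.0123] gw 0.059739203150946475
```

Call:
jog_arm([
  {"hand": 0,"dx": -0.1,"dy": 0,"dz": 0,"ax": 0,"ay": 0,"az": 0},
  {"hand": 0,"dx": -0.1,"dy": 0,"dz": 0,"ax": 0,"ay": 0,"az": 0},
  {"hand": 0,"dx": -0.1,"dy": 0,"dz": 0,"ax": 0,"ay": 0,"az": 0},
  {"hand": 0,"dx": -0.1,"dy": 0,"dz": 0,"ax": 0,"ay": 0,"az": 0},
  {"hand": 0,"dx": 0,"dy": 0,"dz": 0,"ax": 0,"ay": 0,"az": 0},
])

```text
time_s: 10.35
position: [0.6198, 0.0071, 0.1873]
tool_rot: [[-0.969, -0.001, 0.249], [-0.249, -0.0, -0.969], [0.001, -1.0, -0.0]]
ft_force: [-2.7, -0.6, -1.9]
grip_width: 0.0594
```

```bash
python3 -c "
from st import *
st()"
```

```text
t 10.35 TCP in post frame mm [-17.9041  -0.4188 187.3113] yaw 14.397674450638641 tilt 0.05100291006167691 -0.0017306346874622492 F post -2.7551618181742157 0.07702692822619918 -1.9499766127213038 T [-0.0317  0.3082 -0.0049] gw 0.059439194161812973
```

Call:
jog_arm([
  {"hand": 0,"dx": 0,"dy": 0.2,"dz": 0,"ax": 0,"ay": 0,"az": 0},
  {"hand": 0,"dx": 0,"dy": 0.2,"dz": 0,"ax": 0,"ay": 0,"az": 0},
  {"hand": 0,"dx": 0,"dy": 0.2,"dz": 0,"ax": 0,"ay": 0,"az": 0},
  {"hand": 0,"dx": 0,"dy": 0,"dz": 0,"ax": 0,"ay": 0,"az": 0},
  {"hand": 0,"dx": 0,"dy": 0,"dz": 0,"ax": 0,"ay": 0,"az": 0},
])

```text
time_s: 10.77
position: [0.6198, 0.0072, 0.1809]
tool_rot: [[-0.969, -0.001, 0.249], [-0.249, 0.0, -0.969], [0.001, -1.0, -0.0]]
ft_force: [-1.9, -0.2, -4.4]
grip_width: 0.0595
```

```bash
python3 -c "
from st import *
st()"
```

```text
t 10.77 TCP in post frame mm [-17.8868  -0.3252 180.8587] yaw 14.398794032902918 tilt 0.04660169838818427 -0.02705633087566781 F post -1.9290168897987792 0.26659265023339584 -4.440939851139827 T [-0.1118  0.3005 -0.0173] gw 0.05948136938429126
```

Call:
jog_arm([
  {"hand": 0,"dx": 0,"dy": 0.2,"dz": 0,"ax": 0,"ay": 0,"az": 0},
  {"hand": 0,"dx": 0,"dy": 0.2,"dz": 0,"ax": 0,"ay": 0,"az": 0},
  {"hand": 0,"dx": 0,"dy": 0.2,"dz": 0,"ax": 0,"ay": 0,"az": 0},
  {"hand": 0,"dx": 0,"dy": 0,"dz": 0,"ax": 0,"ay": 0,"az": 0},
  {"hand": 0,"dx": 0,"dy": 0,"dz": 0,"ax": 0,"ay": 0,"az": 0},
])

```text
time_s: 11.18
position: [0.6198, 0.0072, 0.1749]
tool_rot: [[-0.969, -0.001, 0.249], [-0.249, 0.0, -0.969], [0.001, -1.0, -0.0]]
ft_force: [-3.4, -1.6, -4.1]
grip_width: 0.0599
```

```bash
python3 -c "
from st import *
st()"
```

```text
t 11.18 TCP in post frame mm [-17.823   -0.3405 174.9087] yaw 14.400923198745769 tilt 0.034623924048393755 -0.019409232206841286 F post -3.7278822462274404 -0.7319441397824727 -4.12620668687496 T [-0.0835  0.4834  0.0017] gw 0.059901148391938636
```

Call:
jog_arm([
  {"hand": 0,"dx": 0,"dy": 0.15,"dz": 0,"ax": 0,"ay": 0,"az": 0},
  {"hand": 0,"dx": 0,"dy": 0.15,"dz": 0,"ax": 0,"ay": 0,"az": 0},
  {"hand": 0,"dx": 0,"dy": 0.1,"dz": 0,"ax": 0,"ay": 0,"az": 0},
  {"hand": 0,"dx": 0,"dy": 0,"dz": 0,"ax": 0,"ay": 0,"az": 0},
  {"hand": 0,"dx": 0,"dy": 0,"dz": 0,"ax": 0,"ay": 0,"az": 0},
])

```text
time_s: 11.6
position: [0.6199, 0.0072, 0.1711]
tool_rot: [[-0.969, -0.0, 0.249], [-0.249, 0.0, -0.969], [0.0, -1.0, -0.0]]
ft_force: [-4.2, -0.6, -3.6]
grip_width: 0.0593
```

```bash
python3 -c "
from st import *
st()"
```

```text
t 11.60 TCP in post frame mm [-17.8006  -0.3867 171.0895] yaw 14.400068870202295 tilt 0.022537205316948333 -0.005961295639991117 F post -4.245357473894892 0.524312236948992 -3.5616245076495257 T [-0.2382  0.5607 -0.056 ] gw 0.059293990158006
```

Call:
jog_arm([
  {"hand": 0,"dx": 0,"dy": 0.1,"dz": 0,"ax": 0,"ay": 0,"az": 0},
  {"hand": 0,"dx": 0,"dy": 0.1,"dz": 0,"ax": 0,"ay": 0,"az": 0},
  {"hand": 0,"dx": 0,"dy": 0,"dz": 0,"ax": 0,"ay": 0,"az": 0},
  {"hand": 0,"dx": 0,"dy": 0,"dz": 0,"ax": 0,"ay": 0,"az": 0},
  {"hand": 0,"dx": 0,"dy": 0,"dz": 0,"ax": 0,"ay": 0,"az": 0},
])

```text
time_s: 12.02
position: [0.6199, 0.0072, 0.1692]
tool_rot: [[-0.969, -0.0, 0.249], [-0.249, -0.0, -0.969], [0.0, -1.0, -0.0]]
ft_force: [-3.9, -1.0, -3.1]
grip_width: 0.0595
```

```bash
python3 -c "
from st import *
st()"
```

```text
t 12.02 TCP in post frame mm [-17.7736  -0.4185 169.1925] yaw 14.399614970912875 tilt 0.015545714691375057 -0.0032215419027269774 F post -4.0379844035769805 -0.007618071067062681 -3.093530001978961 T [-0.2704  0.7163 -0.0524] gw 0.05945915248599976
```

Call:
jog_arm([
  {"hand": 0,"dx": 0,"dy": 0.1,"dz": 0,"ax": 0,"ay": 0,"az": 0},
  {"hand": 0,"dx": 0,"dy": 0,"dz": 0,"ax": 0,"ay": 0,"az": 0},
  {"hand": 0,"dx": 0,"dy": 0,"dz": 0,"ax": 0,"ay": 0,"az": 0},
  {"hand": 0,"dx": 0,"dy": 0,"dz": 0,"ax": 0,"ay": 0,"az": 0},
  {"hand": 0,"dx": 0,"dy": 0,"dz": 0,"ax": 0,"ay": 0,"az": 0},
])

```text
time_s: 12.43
position: [0.6199, 0.0072, 0.1683]
tool_rot: [[-0.969, -0.0, 0.249], [-0.249, 0.0, -0.969], [0.0, -1.0, -0.0]]
ft_force: [-3.6, -1.8, -2.3]
grip_width: 0.0595
```

Call:
jog_arm([
  {"hand": 0,"dx": 0,"dy": 0.1,"dz": 0,"ax": 0,"ay": 0,"az": 0},
  {"hand": 0,"dx": 0,"dy": 0,"dz": 0,"ax": 0,"ay": 0,"az": 0},
  {"hand": 0,"dx": 0,"dy": 0,"dz": 0,"ax": 0,"ay": 0,"az": 0},
  {"hand": 0,"dx": 0,"dy": 0,"dz": 0,"ax": 0,"ay": 0,"az": 0},
  {"hand": 0,"dx": 0,"dy": 0,"dz": 0,"ax": 0,"ay": 0,"az": 0},
])

```text
time_s: 12.85
position: [0.6199, 0.0072, 0.1673]
tool_rot: [[-0.969, -0.0, 0.249], [-0.249, -0.0, -0.969], [0.0, -1.0, -0.0]]
ft_force: [-4.2, -0.5, -2.1]
grip_width: 0.059
```

Call:
jog_arm([
  {"hand": 0,"dx": 0,"dy": 0.1,"dz": 0,"ax": 0,"ay": 0,"az": 0},
  {"hand": 0,"dx": 0,"dy": 0,"dz": 0,"ax": 0,"ay": 0,"az": 0},
  {"hand": 0,"dx": 0,"dy": 0,"dz": 0,"ax": 0,"ay": 0,"az": 0},
  {"hand": 0,"dx": 0,"dy": 0,"dz": 0,"ax": 0,"ay": 0,"az": 0},
  {"hand": 0,"dx": 0,"dy": 0,"dz": 0,"ax": 0,"ay": 0,"az": 0},
])

```text
time_s: 13.27
position: [0.6199, 0.0072, 0.1663]
tool_rot: [[-0.969, -0.0, 0.249], [-0.249, 0.0, -0.969], [0.0, -1.0, -0.0]]
ft_force: [-4.9, -0.5, -1.6]
grip_width: 0.0593
```

Call:
jog_arm([
  {"hand": 0,"dx": 0,"dy": 0.1,"dz": 0,"ax": 0,"ay": 0,"az": 0},
  {"hand": 0,"dx": 0,"dy": 0,"dz": 0,"ax": 0,"ay": 0,"az": 0},
  {"hand": 0,"dx": 0,"dy": 0,"dz": 0,"ax": 0,"ay": 0,"az": 0},
  {"hand": 0,"dx": 0,"dy": 0,"dz": 0,"ax": 0,"ay": 0,"az": 0},
  {"hand": 0,"dx": 0,"dy": 0,"dz": 0,"ax": 0,"ay": 0,"az": 0},
])

```text
time_s: 13.68
position: [0.6199, 0.0072, 0.1656]
tool_rot: [[-0.969, 0.0, 0.249], [-0.249, -0.0, -0.969], [-0.0, -1.0, 0.0]]
ft_force: [-5.3, -0.2, 0.3]
grip_width: 0.0598
```

```bash
python3 -c "
from st import *
st()"
```

```text
t 13.68 TCP in post frame mm [-17.7209  -0.4177 165.606 ] yaw 14.401061713004607 tilt -0.013341271285617297 0.0087551862178463 F post -5.181994522485055 1.1115622983677131 0.27531395712706663 T [-0.289   1.0068 -0.057 ] gw 0.05983493007756014
```

Call:
jog_arm([
  {"hand": 0,"dx": 0,"dy": 0.05,"dz": 0,"ax": 0,"ay": 0,"az": 0},
  {"hand": 0,"dx": 0,"dy": 0.05,"dz": 0,"ax": 0,"ay": 0,"az": 0},
  {"hand": 0,"dx": 0,"dy": 0,"dz": 0,"ax": 0,"ay": 0,"az": 0},
  {"hand": 0,"dx": 0,"dy": 0,"dz": 0,"ax": 0,"ay": 0,"az": 0},
  {"hand": 0,"dx": 0,"dy": 0,"dz": 0,"ax": 0,"ay": 0,"az": 0},
])

```text
time_s: 14.1
position: [0.62, 0.0071, 0.1652]
tool_rot: [[-0.969, 0.001, 0.249], [-0.249, -0.0, -0.969], [-0.001, -1.0, 0.001]]
ft_force: [-6.2, -1.7, 4.2]
grip_width: 0.0595
```

```bash
python3 -c "
from st import *
st()
s=snap('scene','s4')
cv2.imwrite('pics/c6.png',cv2.resize(s[110:210,195:295],None,fx=6,fy=6,interpolation=cv2.INTER_CUBIC))"
```

```text
t 14.10 TCP in post frame mm [-17.7141  -0.4476 165.2194] yaw 14.401184770596656 tilt -0.04220643500278867 0.029857429265934588 F post -6.397000689166317 -0.07874826130712193 4.229199363137594 T [-0.2907  1.1825 -0.0552] gw 0.05954096302025801
```

View pics/c6.png

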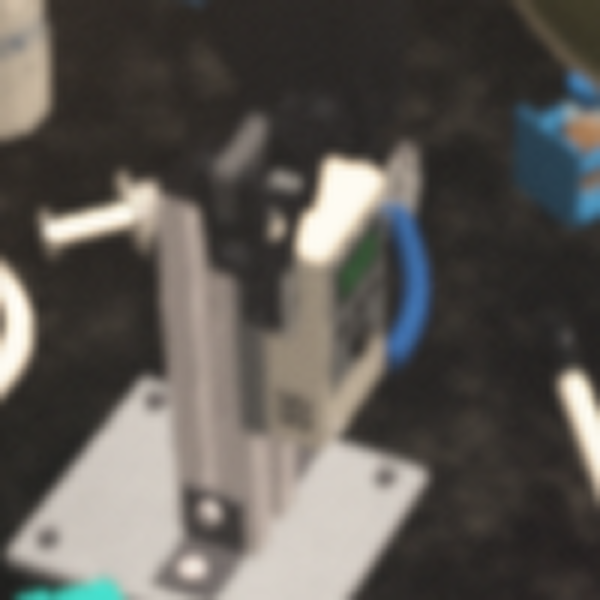

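Call:
jog_arm([
  {"hand": 0,"dx": 0.05,"dy": 0.05,"dz": 0,"ax": 0,"ay": 0,"az": 0},
  {"hand": 0,"dx": 0,"dy": 0.05,"dz": 0,"ax": 0,"ay": 0,"az": 0},
  {"hand": 0,"dx": 0,"dy": 0.03,"dz": 0,"ax": 0,"ay": 0,"az": 0},
  {"hand": 0,"dx": 0,"dy": 0,"dz": 0,"ax": 0,"ay": 0,"az": 0},
  {"hand": 0,"dx": 0,"dy": 0,"dz": 0,"ax": 0,"ay": 0,"az": 0},
])

```text
time_s: 14.57
position: [0.6198, 0.0071, 0.1646]
tool_rot: [[-0.969, 0.002, 0.249], [-0.249, -0.0, -0.969], [-0.002, -1.0, 0.001]]
ft_force: [-6.2, -0.3, 7.9]
grip_width: 0.0593
```

```bash
python3 -c "
from st import *
st()"
```

```text
t 14.57 TCP in post frame mm [-17.8692  -0.4901 164.5919] yaw 14.407145964615928 tilt -0.12264905415443615 0.055485355605178026 F post -6.116842129727266 1.2253709666949018 7.907061878804021 T [-0.1642  1.2672 -0.058 ] gw 0.05933165594061146
```

Call:
jog_arm([
  {"hand": 0,"dx": 0,"dy": 0.06,"dz": 0,"ax": 0,"ay": 0,"az": 0},
  {"hand": 0,"dx": 0,"dy": 0,"dz": 0,"ax": 0,"ay": 0,"az": 0},
  {"hand": 0,"dx": 0,"dy": 0,"dz": 0,"ax": 0,"ay": 0,"az": 0},
  {"hand": 0,"dx": 0,"dy": 0,"dz": 0,"ax": 0,"ay": 0,"az": 0},
  {"hand": 0,"dx": 0,"dy": 0,"dz": 0,"ax": 0,"ay": 0,"az": 0},
])

```text
time_s: 14.98
position: [0.6198, 0.007, 0.1642]
tool_rot: [[-0.969, 0.003, 0.249], [-0.249, -0.001, -0.969], [-0.002, -1.0, 0.001]]
ft_force: [-6.8, -0.9, 8.8]
grip_width: 0.0597
```

Call:
jog_arm([
  {"hand": 0,"dx": 0,"dy": 0,"dz": 0,"ax": 0,"ay": 0,"az": 0},
  {"hand": 0,"dx": 0,"dy": 0,"dz": 0,"ax": 0,"ay": 0,"az": 0},
  {"hand": 0,"dx": 0,"dy": 0,"dz": 0,"ax": 0,"ay": 0,"az": 0},
  {"hand": 0,"dx": 0,"dy": 0,"dz": 0,"ax": 0,"ay": 0,"az": 0},
  {"hand": 0,"dx": 0,"dy": 0,"dz": 0,"ax": 0,"ay": 0,"az": 0},
])

```text
time_s: 15.4
position: [0.6198, 0.007, 0.1642]
tool_rot: [[-0.969, 0.002, 0.249], [-0.249, -0.0, -0.969], [-0.002, -1.0, 0.001]]
ft_force: [-7.0, -1.3, 9.2]
grip_width: 0.0593
```

Call:
jog_arm([
  {"hand": 0,"dx": 0,"dy": 0.04,"dz": 0,"ax": 0,"ay": 0,"az": 0},
  {"hand": 0,"dx": 0,"dy": 0,"dz": 0,"ax": 0,"ay": 0,"az": 0},
  {"hand": 0,"dx": 0,"dy": 0,"dz": 0,"ax": 0,"ay": 0,"az": 0},
  {"hand": 0,"dx": 0,"dy": 0,"dz": 0,"ax": 0,"ay": 0,"az": 0},
  {"hand": 0,"dx": 0,"dy": 0,"dz": 0,"ax": 0,"ay": 0,"az": 0},
])

```text
time_s: 15.82
position: [0.6198, 0.007, 0.1641]
tool_rot: [[-0.969, 0.003, 0.249], [-0.249, -0.001, -0.969], [-0.003, -1.0, 0.001]]
ft_force: [-8.1, -2.1, 11.3]
grip_width: 0.0599
```

Call:
jog_arm([
  {"hand": 0,"dx": 0,"dy": 0,"dz": 0,"ax": 0,"ay": 0,"az": 0},
  {"hand": 0,"dx": 0,"dy": 0,"dz": 0,"ax": 0,"ay": 0,"az": 0},
  {"hand": 0,"dx": 0,"dy": 0,"dz": 0,"ax": 0,"ay": 0,"az": 0},
  {"hand": 0,"dx": 0,"dy": -0.05,"dz": 0,"ax": 0,"ay": 0,"az": 0},
  {"hand": 0,"dx": 0,"dy": -0.05,"dz": 0,"ax": 0,"ay": 0,"az": 0},
])

```text
time_s: 16.23
position: [0.6198, 0.0071, 0.1643]
tool_rot: [[-0.969, 0.002, 0.249], [-0.249, -0.0, -0.969], [-0.002, -1.0, 0.001]]
ft_force: [-5.6, -0.5, 3.9]
grip_width: 0.0592
```

Call:
jog_arm([
  {"hand": 0,"dx": 0.05,"dy": -0.05,"dz": 0,"ax": 0,"ay": 0,"az": 0},
  {"hand": 0,"dx": 0,"dy": -0.03,"dz": 0,"ax": 0,"ay": 0,"az": 0},
  {"hand": 0,"dx": 0,"dy": 0,"dz": 0,"ax": 0,"ay": 0,"az": 0},
  {"hand": 0,"dx": 0,"dy": 0,"dz": 0,"ax": 0,"ay": 0,"az": 0},
  {"hand": 0,"dx": 0,"dy": 0,"dz": 0,"ax": 0,"ay": 0,"az": 0},
])

```text
time_s: 16.65
position: [0.6195, 0.007, 0.1647]
tool_rot: [[-0.969, 0.002, 0.249], [-0.249, -0.0, -0.969], [-0.002, -1.0, 0.001]]
ft_force: [-4.8, 0.2, 5.0]
grip_width: 0.0593
```

```bash
python3 -c "
from st import *
st()"
```

```text
t 16.65 TCP in post frame mm [-18.1853  -0.4747 164.7186] yaw 14.408369319034378 tilt -0.12013637005012885 0.03639954367239961 F post -4.626808173430226 1.4013817859600637 4.987050305347546 T [-0.0902  0.7355  0.0081] gw 0.05928552150214415
```

The tug held at 9–11 N for about a second without slipping. Next I'll ease off and open.

Call:
jog_arm([
  {"hand": 0,"dx": 0.05,"dy": -0.08,"dz": 0,"ax": 0,"ay": 0,"az": 0},
  {"hand": 0,"dx": 0.03,"dy": -0.02,"dz": 0,"ax": 0,"ay": 0,"az": 0},
  {"hand": 0,"dx": 0,"dy": 0,"dz": 0,"ax": 0,"ay": 0,"az": 0},
  {"hand": 0,"dx": 0,"dy": 0,"dz": 0,"ax": 0,"ay": 0,"az": 0},
  {"hand": 0,"dx": 0,"dy": 0,"dz": 0,"ax": 0,"ay": 0,"az": 0},
], newtons=20)

```text
time_s: 17.07
position: [0.6187, 0.0068, 0.165]
tool_rot: [[-0.969, 0.001, 0.249], [-0.249, 0.0, -0.969], [-0.001, -1.0, 0.0]]
ft_force: [1.0, 1.1, 2.5]
grip_width: 0.0593
```

Call:
jog_arm([
  {"hand": 0.75,"dx": 0,"dy": 0,"dz": 0,"ax": 0,"ay": 0,"az": 0},
  {"hand": 0.8,"dx": 0,"dy": 0,"dz": 0,"ax": 0,"ay": 0,"az": 0},
  {"hand": 0.9,"dx": 0,"dy": 0,"dz": 0,"ax": 0,"ay": 0,"az": 0},
  {"hand": 1,"dx": 0,"dy": 0,"dz": 0,"ax": 0,"ay": 0,"az": 0},
  {"hand": 1,"dx": 0,"dy": 0,"dz": 0,"ax": 0,"ay": 0,"az": 0},
])

```text
time_s: 17.48
position: [0.6181, 0.0067, 0.1646]
tool_rot: [[-0.969, -0.0, 0.249], [-0.249, 0.0, -0.969], [0.0, -1.0, -0.0]]
ft_force: [0.4, 0.4, -0.3]
grip_width: 0.0854
```

Call:
jog_arm([
  {"hand": 1,"dx": 0,"dy": 0,"dz": 0,"ax": 0,"ay": 0,"az": 0},
  {"hand": 1,"dx": 0,"dy": 0,"dz": 0,"ax": 0,"ay": 0,"az": 0},
  {"hand": 1,"dx": 0,"dy": 0,"dz": 0,"ax": 0,"ay": 0,"az": 0},
  {"hand": 1,"dx": 0,"dy": 0,"dz": 0,"ax": 0,"ay": 0,"az": 0},
  {"hand": 1,"dx": 0,"dy": 0,"dz": 0,"ax": 0,"ay": 0,"az": 0},
])

```text
time_s: 17.9
position: [0.6182, 0.0067, 0.1648]
tool_rot: [[-0.969, 0.0, 0.249], [-0.249, -0.0, -0.969], [-0.0, -1.0, 0.0]]
ft_force: [0.4, 0.9, 0.9]
grip_width: 0.0853
```

```bash
python3 -c "
from st import *
st()
s=snap('scene','s5')
cv2.imwrite('pics/c7.png',cv2.resize(s[110:210,195:295],None,fx=6,fy=6,interpolation=cv2.INTER_CUBIC))"
```

```text
t 17.90 TCP in post frame mm [-19.5186  -0.4158 164.8462] yaw 14.400303284084425 tilt -0.0030824208465715305 0.002757713458153093 F post 0.61791356695166 0.7265024189009414 0.9301691924674517 T [-0.0124 -0.0103  0.0067] gw 0.08531583278099956
```

View pics/c7.png

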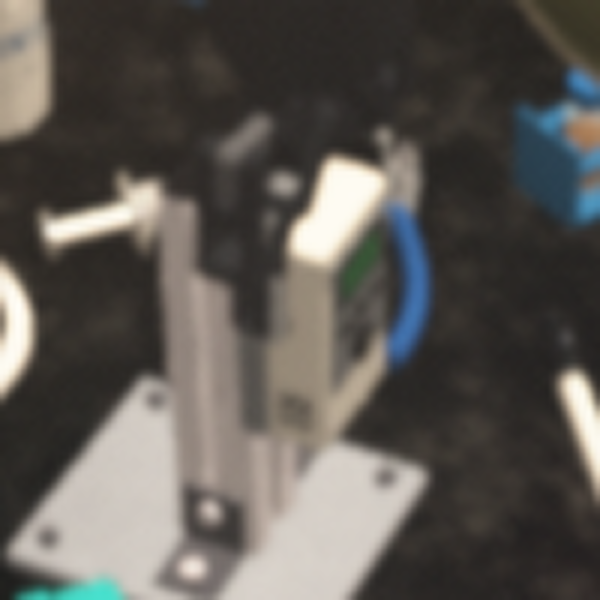

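The box hangs in place with the fingers clear on both sides. I'll retreat straight up.

Call:
jog_arm([
  {"hand": 1,"dx": 0,"dy": -0.5,"dz": 0,"ax": 0,"ay": 0,"az": 0},
  {"hand": 1,"dx": 0,"dy": -1,"dz": 0,"ax": 0,"ay": 0,"az": 0},
  {"hand": 1,"dx": 0,"dy": -1,"dz": 0,"ax": 0,"ay": 0,"az": 0},
  {"hand": 1,"dx": 0,"dy": -1.5,"dz": 0,"ax": 0,"ay": 0,"az": 0},
  {"hand": 1,"dx": 0,"dy": -2,"dz": 0,"ax": 0,"ay": 0,"az": 0},
])

```text
time_s: 18.37
position: [0.6179, 0.0068, 0.2257]
tool_rot: [[-0.969, -0.001, 0.249], [-0.249, 0.0, -0.969], [0.001, -1.0, -0.0]]
ft_force: [0.7, -0.5, 0.0]
grip_width: 0.0853
```

Call:
jog_arm([
  {"hand": 1,"dx": 0,"dy": -2,"dz": 0,"ax": 0,"ay": 0,"az": 0},
  {"hand": 1,"dx": 0,"dy": -2,"dz": 0,"ax": 0,"ay": 0,"az": 0},
  {"hand": 1,"dx": 0,"dy": -2,"dz": 0,"ax": 0,"ay": 0,"az": 0},
  {"hand": 1,"dx": 2,"dy": -1,"dz": 0,"ax": 0,"ay": 0,"az": 0},
  {"hand": 1,"dx": 3,"dy": 0,"dz": 0,"ax": 0,"ay": 0,"az": 0},
])

```text
time_s: 18.78
position: [0.571, -0.0057, 0.2978]
tool_rot: [[-0.968, 0.006, 0.25], [-0.25, -0.001, -0.968], [-0.005, -1.0, 0.002]]
ft_force: [0.1, -0.0, 0.2]
grip_width: 0.0854
```

Call:
jog_arm([
  {"hand": 1,"dx": 3,"dy": 0,"dz": 2,"ax": 0,"ay": 0,"az": 0},
  {"hand": 1,"dx": 3,"dy": 0,"dz": 2,"ax": 0,"ay": 0,"az": 0},
  {"hand": 1,"dx": 3,"dy": 0,"dz": 2,"ax": 0,"ay": 0,"az": 0},
  {"hand": 1,"dx": 3,"dy": 0,"dz": 2,"ax": 0,"ay": 0,"az": 0},
  {"hand": 1,"dx": 0,"dy": 0,"dz": 0,"ax": 0,"ay": 0,"az": 0},
])

```text
time_s: 19.2
position: [0.4706, -0.1163, 0.2965]
tool_rot: [[-0.97, 0.001, 0.244], [-0.244, -0.002, -0.97], [-0.0, -1.0, 0.002]]
ft_force: [0.9, -0.0, 0.5]
grip_width: 0.0853
```

```bash
python3 -c "
from st import *
st()
s=snap('scene','s6'); t=snap('top','t6')
cv2.imwrite('pics/c8.png',np.hstack([cv2.resize(s[110:230,190:320],None,fx=3,fy=3,interpolation=cv2.INTER_CUBIC),cv2.resize(t[90:210,210:340],None,fx=3,fy=3,interpolation=cv2.INTER_CUBIC)]))
x0,y0=205,120
r=cv2.resize(s[y0:y0+75,x0:x0+70],None,fx=8,fy=8,interpolation=cv2.INTER_CUBIC)
cv2.imwrite('pics/c9.png',r)"
```

```text
t 19.20 TCP in post frame mm [-193.1173  -82.6787  296.5008] yaw 14.151248677481108 tilt -0.020955334354048158 0.13586056814955325 F post 0.8585272992648313 -0.26754834641720243 0.4588947570009051 T [-0.0284  0.0137  0.0221] gw 0.08530031807738277
```

View pics/c8.png

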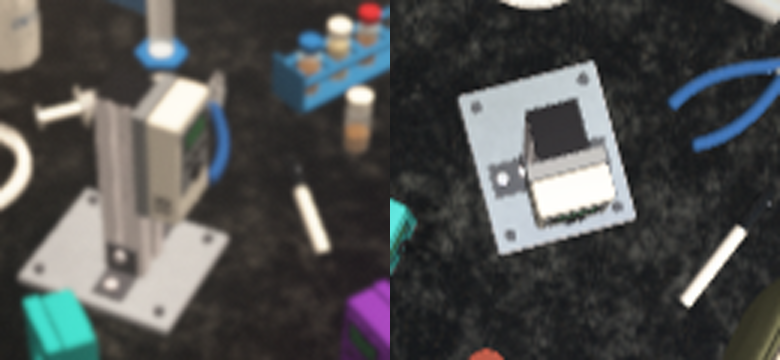

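View pics/c9.png

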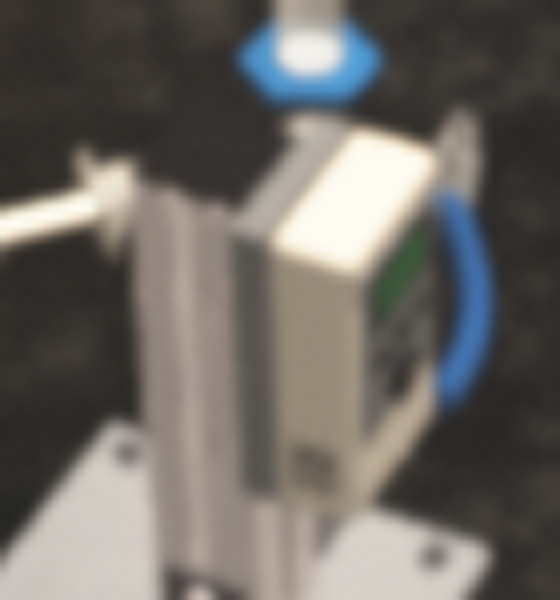

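View pics/s6.png

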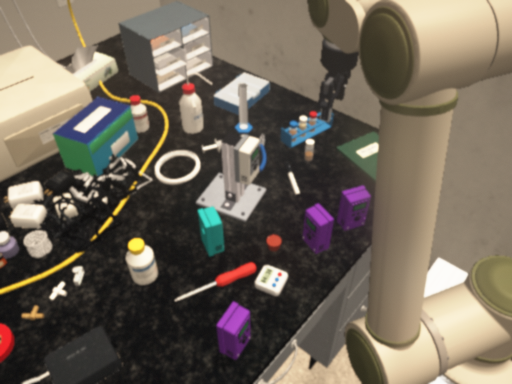

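Scene view: the controller hangs upright at about (247,155), with its back on the post face and the post base clear below. The bystanders are where they were. Top view: it is centred in front of the post and square to it. I'll let the arm settle and hand in.

Call:
jog_arm([
  {"hand": 1,"dx": 0,"dy": 0,"dz": 0,"ax": 0,"ay": 0,"az": 0},
  {"hand": 1,"dx": 0,"dy": 0,"dz": 0,"ax": 0,"ay": 0,"az": 0},
  {"hand": 1,"dx": 0,"dy": 0,"dz": 0,"ax": 0,"ay": 0,"az": 0},
  {"hand": 1,"dx": 0,"dy": 0,"dz": 0,"ax": 0,"ay": 0,"az": 0},
  {"hand": 1,"dx": 0,"dy": 0,"dz": 0,"ax": 0,"ay": 0,"az": 0},
])

```text
time_s: 19.72
position: [0.4738, -0.1125, 0.2947]
tool_rot: [[-0.968, -0.0, 0.25], [-0.25, 0.0, -0.968], [0.0, -1.0, -0.0]]
ft_force: [0.8, 0.5, -0.4]
grip_width: 0.0855
```

```bash
python3 - <<'E'
from h import *
s=snap("scene","s7"); o=cv2.imread("pics/s6.png"); d=np.abs(s.astype(int)-o)[125:200,230:270]; print("change around controller",d.mean(),d.max())
from rig import job
print(job.close_job())
E
```

```text
change around controller 0.6078888888888889 3
the job is handed in; nothing more can be done
None
```

The pump controller is hanging on the post by its keyhole, upright and flat against the face. I handed the job in at about 20 s, with the arm clear of everything.

- **Finding the stud:** The camera estimate put it at about 196 mm, a few millimetres too high. The first push landed the stud's head on the plate at about 5–6 N. I slid the controller lightly up and down until the head dropped in, then pushed it flush and slid it down until it seated.
- **Tug test:** I pulled down with 9–11 N for about a second (up to about 14 N on the stud with its weight). It held, and the grip did not slip. The push against the post was about 8 N at most, so every reading stayed well under 25 N.
- **Last checks:** After release, both cameras showed it upright, square and on the post. The area around it did not change between two pictures half a second apart, and the other things on the bench looked unmoved.
- **Disagreements:** By touch, the post face was about 2 mm farther back than the cameras said. The total slide was about 21.5 mm against the nominal 19, because the head entered off-centre in the hole.

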